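Eject a flat glaze tile over the tray's edge and weigh it

TASK

Weigh the flat two-tone glaze tile: press the red tab of the spring slide towards the tray's open mouth to edge the tile out until somewhat less than half of it overhangs, then let the slide spring back. Pinch the overhanging end by its two sides, lift the tile clear and set it down flat, without dropping it, in the middle of the scale's steel plate, and let go. Leave everything else on the table where it is.

Things in the scene. Friction and masses are not known exactly. Their poses are not given: they have to be found in the camera images.
- tray: Fixed wooden ejector tray on legs, 200 x 92 mm. Origin: on the table below the middle of its open mouth edge; -x points out of the mouth, +x along the channel to the back. Channel floor 60 mm high and 60 mm wide; battens 16 mm wide on both sides stand 16 mm above the floor up to the mouth. Back stop at x = 186 to 200 mm, 72 mm high. Before the mouth is free air; the legs stand 53 mm back.
- tile: Loose flat tile, glazed half white, half blue on top; 120 mm long (its x), 56 wide (its y), 9 thick, about 0.14 kg. Origin: centre of its underside. At the start it lies in the channel, parallel to it (its x as the tray's), its front end 8 to 22 mm inside the mouth. It tips off if more than 60 mm overhangs; 35 to 52 mm is good to pinch.
- ejector (a joint): Spring slide, in m: 0 at rest at the back, grows as pressed towards the mouth (tray's -x), at most 0.100. Its pusher's face, which meets the tile's rear end, is at tray x = 151 mm minus the joint value; the tile then overhangs by the joint value minus 31 mm. Too long a press throws the tile off. Needs 2 N at first, 6 N at the end; springs back when released, the tile stays.
- tab (a point): Middle of the rear face (to be pressed) of the slide's upright red thumb tab, 110 mm above the table. The tab is 36 mm wide across the tray, 10 mm thick, 70 to 128 mm above the table, and its rear face stands at tray x = 169 mm at rest. Moves with the slide. Axes as the tray's.
- mouth (a point): Middle of the channel floor's edge at the open mouth, 60 mm above the table; axes as the tray's.
- scale: Fixed digital bench scale, 235 mm (its x) x 185 mm (its y), 42 mm high. Origin: centre of its underside on the table. Its -x side carries the display and two buttons.
- pan (a point): Centre of the top of the scale's square-edged steel plate, 42 mm above the table; the plate is 150 mm (scale's x) x 168 mm (scale's y).
- cup: Loose green glazed cup, a bystander (a like one stands in the row at the back), 65 mm across, 71 mm high; origin at the centre of its foot.
- jar: Loose white glaze jar with a white lid, a bystander (a like one stands in the row at the back), 54 mm across, 62 mm high; origin at the centre of its foot.
- stamp: Small upright wooden clay stamp, a bystander, 19 mm across, 54 mm high; origin at the centre of its foot.

How it is judged:
On the way, in this order (a step that is already met when the one before it is completed fails the run):
1. the slide is pressed and the tile, still lying flat on the tray, overhangs the mouth by more than 25 mm (value of joint ejector above 0.04 m and x of tile in the frame of tray below 0.035 m and angle between tile's own z axis and vertical below 0.15 rad and height (world z) of tile between 0.055 and 0.066 m), for 0.1 s.
2. the tile is held in the fingers and lifted clear of the tray (contact force between the fingers and tile above 1 N and height (world z) of tile above 0.078 m), for 0.1 s.
At the end, for the whole second after the job is handed in: The tile lies flat (within 0.08 rad), at rest and released on the scale's steel plate, right or left way round, its centre within 35 mm of the plate's centre; the slide has sprung back to within 10 mm of its rest (horizontal distance between tile and pan below 0.035 m and height (world z) of tile between 0.037 and 0.047 m and angle between tile's own z axis and vertical below 0.08 rad and linear speed of tile below 0.02 m/s and value of joint ejector below 0.01 m); the robot touches nothing.
It fails at once if the tile falls, is dropped or is thrown (moves faster than 0.6 m/s out of the fingers, or gets below 30 mm above the table) (height (world z) of tile below 0.03 m or (linear speed of tile above 0.6 m/s and contact force between the fingers and tile below 0.05 N)).
It fails at once if the loose cup, jar or stamp is moved by more than 30 mm (distance of any of cup, jar, stamp from where it was at the start of the episode above 0.03 m).
It also fails if it takes over 53 s, if anything falls off the work surface, if the arm or the gripper's body presses on something with over 40 N, if the wrist force passes 120 N, or if a joint passes its speed limit or range.

ROBOT

A 6-joint arm with a two-finger parallel gripper is mounted at the origin on a cart in front of the work surface, level with it; the furniture and walls round the work are solid. World frame = base frame: x ahead of the robot, y to its left, z up, the work surface at z = 0. Lengths are in m, angles in rad, forces in N, time in s.
With the tool pointing down it reaches from about 0.25 to 0.775 m from the base axis. Payload 4 kg.
Tool frame: the origin (TCP) lies midway between the tips of the shut fingers; the grasp point (between the pads) lies 19 mm behind it (robot.tcp_to_grasp is the distance from the TCP to the grasp point, in m); z points along the fingers, y is the line along which they close (so a half turn about z gives the same grasp; the last joint's range is limited). The gripper opens to 94 mm and grips with 3 to 60 N. Pads are 16 mm wide; open, the fingers measure 119 mm over their backs; the gripper's body (75 mm by 177 mm) begins 78 mm behind the grasp point.
Start: joints at [-1.21, 0.087, 1.371, -0, 1.684, -0.103], TCP at [0.246, -0.492, 0.206] pointing down, gripper open.
Joint ranges: [-3.1, 3.1], [-0.76, 2.03], [0.27, 2.55], [-1.08, 4.22], [0.17, 2.65], [-2.57, 2.57]. Speed limits (rad/s): [2.79, 2.79, 3.14, 3.14, 3.14, 3.14].

INTERFACE

Orientations are given as [roll, pitch, yaw] about the fixed x, y, z axes, in that order (R = Rz(yaw) Ry(pitch) Rx(roll)).
In Python, from bench import robot, viewer gives the robot as it stands. The module is installed in compiled form; this text tells all that it offers.
- The arm moves only by the shell command python3 -m handwheel 'ROWS' [OPENING]. ROWS is JSON, a list of rows, each a list of 6 numbers: the shift along the tool's x, y, z in units of 0.2 m (1.0 is 0.2 m), then the turn, a rotation vector about the tool's x, y, z in units of 30 degrees (1.0 is 30 degrees). In form: [[x, y, z, wx, wy, wz], ...]. A call has 1 to 10 rows; each row is the pose to reach, as a shift and turn from the pose commanded when the call began, along the tool's axes at that moment; what a row does not reach only later rows make up. A row lasts 1/12 s, in which the tool goes at most 41.7 mm and 7.16 degrees, less where a joint would pass 70% of its speed; a pose out of reach is approached as far as the arm can. A call with a number of a shift or a turn outside -1 to 1 is refused whole. A call with a gripper value outside its range is refused whole. OPENING is the gripper's target within -1 to 1 (shut at 1, half-way at 0, fully open at -1), set as the call begins (- or left out, the last holds). The fingers move at their own pace and stop on an object; the grip force is fixed at half the most. Time passes only in rows, so rows that repeat a pose let the fingers close. It gives the time, the measured TCP pose, the force, the opening and the grip force at its end, in the units of the state.
- robot.get_obs(): the state, without advancing time (a new reading comes with each control period).
- viewer.snapshot(name): name is "scene" or "top" or "wrist"; returns the picture (480x640x3 uint8, red, green, blue); there is no depth.
- viewer.calibration(name): a dict with "fx", "fy", "cx", "cy" (pixels), "R" (3x3) and "t" (3): a world point X has camera coordinates R X + t. Camera axes: x right, y down, z forward; pixel columns grow to the right and rows downward; lengths in m; the calibration is good to about 2 mm. A picture is of the moment at which its call begins: read the wrist's pose just before it. calibration takes no time and is no camera call; for the wrist camera it gives the pose at the moment of the call.
- robot.close_job(): hands the job in; it is judged then, once.
The state is a dict: "time": time; "joint_positions": joint angles; "qvel": joint speeds; "joint_torque": joint torques, N m; "tool_pos": TCP position; "ee_rot": TCP orientation; "wrist_force": force on the tool from outside, world axes, zero at the start; "wrist_torque": the same for the moment, N m; "width": finger opening in m; "finger_force": force on a finger pad.
Only numpy, scipy, OpenCV 4.12 (cv2) and the standard library are available. Lean on these libraries where they do the work, as an engineer would, in place of code of your own. Each camera call takes 0.05 s, during which the arm holds its last target. There are 200 camera calls.

## Working session

There is one attempt and no reset: what is moved stays moved. The work goes in short steps, Python scripts to look and compute and a shell command to move; the robot and the scene stay as the last step left them, time stands still between calls to the robot, and variables do not carry over. Pictures are saved under pics/ and viewed, at most 10 in all, crops included, and the job is handed in when it is done.

```bash
mkdir -p pics; python3 - <<'E'
from bench import robot, viewer
import cv2
for n in("scene","top"):
    cv2.imwrite(f"pics/{n}0.png",viewer.snapshot(n)[:,:,::-1])
    c=viewer.calibration(n);print(n,c)
o=robot.get_obs();print(o["time"],o["tool_pos"],o["ee_rot"])
E
```

```text
scene {'fx': 461.1825246483604, 'fy': 461.1825246483604, 'cx': 317.1109857008439, 'cy': 247.32624079203538, 'R': array([[-0.87047259, -0.49173449, -0.02178668],
       [-0.19871443,  0.39157181, -0.89843425],
       [ 0.45032215, -0.77773306, -0.43856727]]), 't': array([0.59044891, 0.17008551, 1.03093164])}
top {'fx': 467.0386302817941, 'fy': 467.0386302817941, 'cx': 315.8531043500032, 'cy': 233.04293961788417, 'R': array([[-0.01411367, -0.99985202, -0.00983582],
       [-0.99881312,  0.01455625, -0.04648074],
       [ 0.04661703,  0.00916813, -0.99887076]]), 't': array([0.11935235, 0.58940848, 1.13215192])}
0.1 [ 0.24585551 -0.49144688  0.20442308] [-3.13964967e+00 -1.86657629e-04  4.63779605e-01]
```

View pics/top0.png

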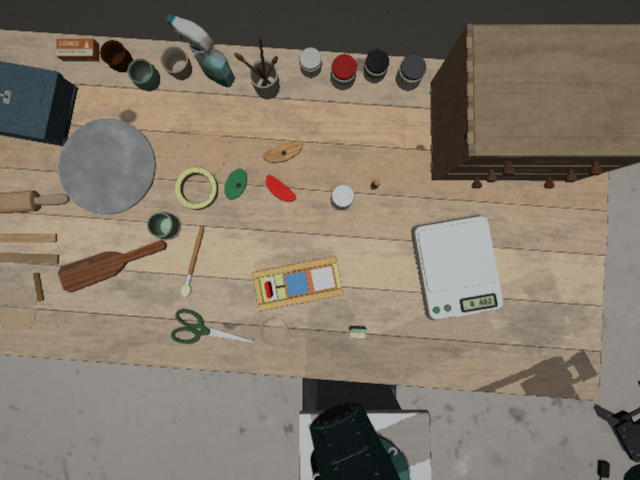

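View pics/scene0.png

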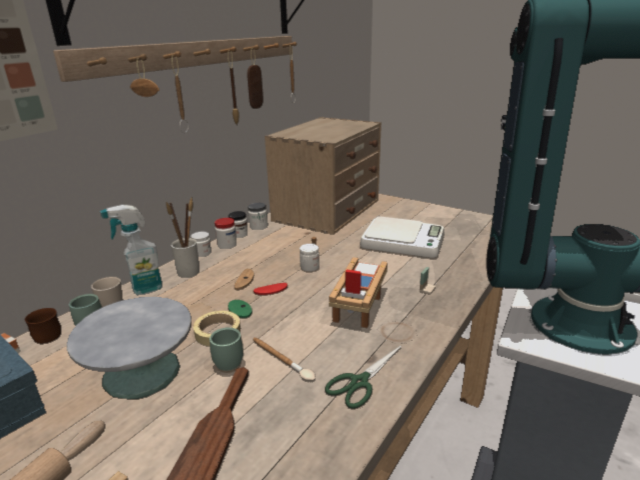

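The top view shows the tray at about (298,283) with its mouth to the right and the red tab at (269,289). The scale is at about (457,265), the jar at (342,196), the stamp at (376,184) and the cup at (163,225). I'll enlarge the tray and scale.

```bash
python3 - <<'E'
import cv2,numpy as np
im=cv2.imread("pics/top0.png")
a=cv2.resize(im[250:315,245:350],None,fx=7,fy=7,interpolation=cv2.INTER_CUBIC)
cv2.imwrite("pics/tray.png",a)
b=cv2.resize(im[205:325,405:510],None,fx=5,fy=5,interpolation=cv2.INTER_CUBIC)
cv2.imwrite("pics/scale.png",b)
E
```

```text
(no output)
```

View pics/tray.png

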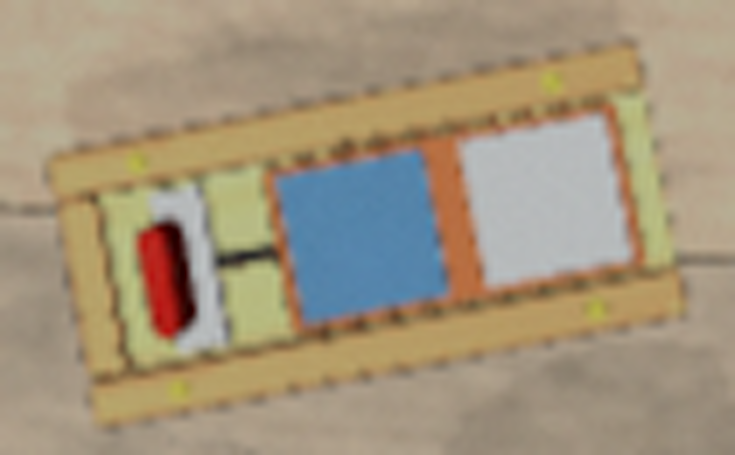

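View pics/scale.png

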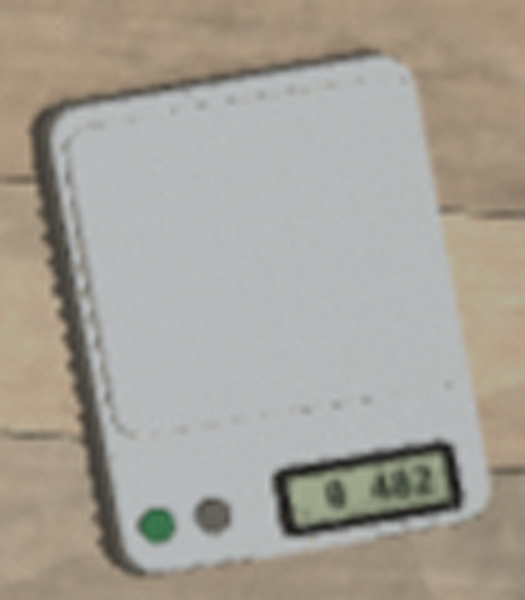

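The tray crop shows batten corners at (638,42), (686,312), (98,425) and (48,158). The scale crop shows plate corners at about (66,133), (418,75), (468,380) and (118,440).

```bash
cat > h.py <<'E'
import numpy as np
from bench import robot, viewer
from scipy.spatial.transform import Rotation as R
def ray(c,uv,z):
    d=c["R"].T@np.array([(uv[0]-c["cx"])/c["fx"],(uv[1]-c["cy"])/c["fy"],1]); o=-c["R"].T@c["t"]
    return o+d*(z-o[2])/d[2]
def delta(pos,yaw,pitch=0):
    "units from the present pose to TCP pos, tool down with tool x axis at yaw"
    o=robot.get_obs(); r=R.from_euler("xyz",o["ee_rot"]); p=np.array(o["tool_pos"])
    t=R.from_euler("xyz",[np.pi,pitch,yaw])
    print("t",o["time"],"shift",np.round(r.inv().apply(np.array(pos)-p)/.2,3),"turn",np.round((r.inv()*t).as_rotvec()/np.radians(30),3))
E
python3 - <<'E'
from h import *
c=viewer.calibration("top")
P=[ray(c,(245+u/7-.4,250+v/7-.4),.076) for u,v in[(638,42),(686,312),(98,425),(48,158)]]
for p in P: print(p.round(4))
m=(P[0]+P[1])/2; b=(P[2]+P[3])/2; ax=(b-m)[:2]
print("mouth",m,"len",np.linalg.norm(ax),"yaw",np.arctan2(ax[1],ax[0]), "w",np.linalg.norm(P[0]-P[1]),np.linalg.norm(P[2]-P[3]))
w=(P[0]-P[1]+P[3]-P[2]);print("cross yaw",np.arctan2(w[1],w[0]))
S=[ray(c,(405+u/5-.4,205+v/5-.4),.042) for u,v in[(66,133),(418,75),(468,380),(118,440)]]
print("pan",np.mean(S,0)); e=S[0]-S[1]+S[3]-S[2];print("scale y yaw",np.arctan2(e[1],e[0]))
cen=(P[0]+P[1]+P[2]+P[3])/4; print("tray centre",cen)
for n,uv in dict(cup=(163,225),jar=(342,196),stamp=(376,184)).items(): print(n,ray(c,uv,.06))
for uv in [(150,236),(180,336),(164,230)]:print("tab",ray(c,(245+uv[0]/7-.4,250+uv[1]/7-.4),.128))
E
```

```text
[0.5352 0.065  0.076 ]
[0.4461 0.0506 0.076 ]
[0.4116 0.2449 0.076 ]
[0.4996 0.2608 0.076 ]
mouth [0.49066129 0.05779972 0.076     ] len 0.19817644714768695 yaw 1.7485212525445875 w 0.09024907400718196 0.08940429586212834
cross yaw 0.16896715835737083
pan [ 0.53030056 -0.22746646  0.042     ]
scale y yaw 1.7231152501796922
tray centre [0.4731434  0.15532715 0.076     ]
cup [0.61324776 0.47186663 0.06      ]
jar [0.67568716 0.04741741 0.06      ]
stamp [ 0.70296832 -0.03342928  0.06      ]
tab [0.47653296 0.2211268  0.128     ]
tab [0.44511577 0.21197964 0.128     ]
tab [0.47835366 0.21670047 0.128     ]
```

```bash
cat >> h.py <<'E'
M=np.array([.490,.057]); Y=1.745; AX=np.array([np.cos(Y),np.sin(Y)]); AY=np.array([-AX[1],AX[0]])
def tray(x,y,z): return np.r_[M+x*AX+y*AY,z]
def chain(wps):
    "wps: (pos,yaw) list; units for successive calls"
    o=robot.get_obs(); r=R.from_euler("xyz",o["ee_rot"]); p=np.array(o["tool_pos"])
    q=R.from_matrix(np.column_stack([AX.tolist()+[0],[AX[1],-AX[0],0],[0,0,-1]])).inv()
    print("t",round(o["time"],2),"tcp",p.round(4),"tray",(AX@(p[:2]-M)).round(4),(AY@(p[:2]-M)).round(4),"F",np.round(o["wrist_force"],1),"w",np.round(o["width"],4),"ff",np.round(o["finger_force"],1))
    for pos,yaw in wps:
        t=R.from_euler("xyz",[np.pi,0,yaw])
        print(np.round(r.inv().apply(pos-p)/.2,3),np.round((r.inv()*t).as_rotvec()/np.radians(30),3)); r,p=t,np.array(pos)
E
python3 - <<'E'
from h import *
a=np.array([.246,-.4914,.2044]); b=tray(.205,0,.2)
chain([(a+(b-a)*k/4,min(Y,.464+k*.5)) for k in(1,2,3,4)]+[(tray(.205,0,.095),Y)])
E
```

```text
t 0.1 tcp [ 0.2459 -0.4914  0.2044] tray -0.4978 0.3355 F [ 0.  -0.4 -0.6] w 0.0937 ff 0.0
[ 0.653 -0.722  0.007] [-0.004 -0.001 -0.955]
[ 0.919 -0.321  0.006] [ 0.     0.    -0.955]
[0.96  0.159 0.005] [-0.     0.    -0.537]
[0.879 0.419 0.006] [0. 0. 0.]
[-0.    -0.     0.525] [0. 0. 0.]
```

```bash
python3 -m handwheel '[[0.653,-0.722,0.007,0,0,-0.955],[0.653,-0.722,0.007,0,0,-0.955],[0.653,-0.722,0.007,0,0,-0.955],[0.653,-0.722,0.007,0,0,-0.955],[0.653,-0.722,0.007,0,0,-0.955],[0.653,-0.722,0.007,0,0,-0.955]]' 1
python3 -m handwheel '[[0.92,-0.32,0.006,0,0,-0.955],[0.92,-0.32,0.006,0,0,-0.955],[0.92,-0.32,0.006,0,0,-0.955],[0.92,-0.32,0.006,0,0,-0.955],[0.92,-0.32,0.006,0,0,-0.955],[0.92,-0.32,0.006,0,0,-0.955]]'
python3 -m handwheel '[[0.96,0.16,0.005,0,0,-0.537],[0.96,0.16,0.005,0,0,-0.537],[0.96,0.16,0.005,0,0,-0.537],[0.96,0.16,0.005,0,0,-0.537],[0.96,0.16,0.005,0,0,-0.537],[0.96,0.16,0.005,0,0,-0.537]]'
python3 -m handwheel '[[0.88,0.42,0.006,0,0,0],[0.88,0.42,0.006,0,0,0],[0.88,0.42,0.006,0,0,0],[0.88,0.42,0.006,0,0,0],[0.88,0.42,0.006,0,0,0],[0.88,0.42,0.006,0,0,0],[0.88,0.42,0.006,0,0,0]]'
python3 - <<'E'
from h import *
import cv2
cv2.imwrite("pics/w1.png",viewer.snapshot("wrist")[:,:,::-1])
chain([(tray(.205,0,.095),Y)])
c=viewer.calibration("wrist");print(c)
for q in [tray(.169,.018,.128),tray(.169,-.018,.128),tray(0,.046,.076),tray(0,-.046,.076),tray(.2,.046,.076),tray(.2,-.046,.076)]:
    k=c["R"]@q+c["t"];print((k[0]/k[2]*c["fx"]+c["cx"]).round(),(k[1]/k[2]*c["fy"]+c["cy"]).round())
E
```

```text
time: 0.6
tool_pos: [0.2991, -0.3, 0.2041]
ee_rot: [-3.142, -0.002, 0.969]
wrist_force: [0.9, -0.4, 0.1]
width: 0.0576
finger_force: 0.0
time: 1.1
tool_pos: [0.3514, -0.113, 0.2028]
ee_rot: [3.141, -0.002, 1.47]
wrist_force: [-0.9, 0.4, -1.0]
width: 0.0171
finger_force: 0.0
time: 1.6
tool_pos: [0.4038, 0.0739, 0.2012]
ee_rot: [-3.141, -0.002, 1.75]
wrist_force: [-0.5, -0.4, 0.4]
width: 0.0008
finger_force: 0.0
time: 2.18
tool_pos: [0.4559, 0.2579, 0.1994]
ee_rot: [-3.139, 0.002, 1.745]
wrist_force: [-0.6, 0.1, 0.3]
width: 0.0003
finger_force: 0.0
t 2.23 tcp [0.4557 0.2572 0.1999] tray 0.2031 -0.0009 F [ 0.7 -0.3 -0.3] w 0.0 ff 0.0
[ 0.011 -0.004  0.524] [-0.003  0.003 -0.002]
{'fx': 349.35937668985497, 'fy': 349.35937668985497, 'cx': 316.9077631209333, 'cy': 240.2424316740391, 'R': array([[ 0.98496988,  0.17272221, -0.00116893],
       [ 0.16640879, -0.94710981,  0.27439227],
       [ 0.04628653, -0.27046264, -0.96161714]]), 't': array([-0.49324736,  0.1409794 ,  0.43535394])}
293.0 293.0
339.0 293.0
273.0 419.0
360.0 419.0
265.0 237.0
367.0 237.0
```

View pics/w1.png

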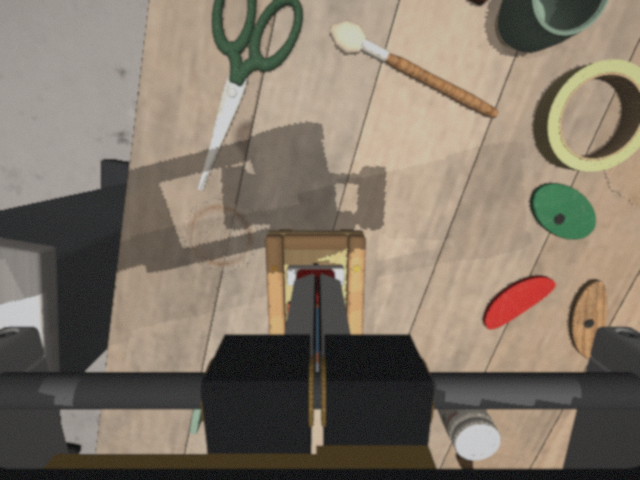

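The wrist view shows the tray's rear edge at row ~233 and its sides at columns 267 and 364, within 3 mm of my estimate. The fingers are centred behind the tab, so I'll go down and touch it.

```bash
python3 -m handwheel '[[0.02,-0.004,0.25,0,0,0],[0.02,-0.004,0.4,0,0,0],[0.02,-0.004,0.5,0,0,0],[0.02,-0.004,0.515,0,0,0],[0.02,-0.004,0.515,0,0,0],[0.02,-0.004,0.515,0,0,0]]'
python3 - <<'E'
from h import *
chain([])
E
python3 -m handwheel '[[-0.04,0,0,0,0,0],[-0.06,0,0,0,0,0],[-0.07,0,0,0,0,0],[-0.08,0,0,0,0,0],[-0.08,0,0,0,0,0]]'
python3 - <<'E'
from h import *
chain([])
E
```

```text
time: 2.73
tool_pos: [0.4549, 0.2616, 0.0995]
ee_rot: [3.139, -0.0, 1.743]
wrist_force: [0.7, -0.2, 0.5]
width: 0.0007
finger_force: 0.0
t 2.73 tcp [0.4549 0.2616 0.0995] tray 0.2076 -0.0009 F [ 0.7 -0.2  0.5] w 0.0007 ff 0.0
time: 3.15
tool_pos: [0.4569, 0.2464, 0.0983]
ee_rot: [3.14, -0.0, 1.744]
wrist_force: [0.2, 0.2, 0.0]
width: 0.0004
finger_force: 0.0
t 3.15 tcp [0.4569 0.2464 0.0983] tray 0.1922 -0.0002 F [0.2 0.2 0. ] w 0.0004 ff 0.0
```

```bash
for i in 1 2 3 4 5; do echo; done >/dev/null
python3 -m handwheel '[[-0.025,0,0,0,0,0],[-0.05,0,0,0,0,0],[-0.05,0,0,0,0,0]]' | grep -E "pos|force"
python3 -m handwheel '[[-0.015,0,0,0,0,0],[-0.015,0,0,0,0,0]]' | grep -E "pos|force"
python3 -m handwheel '[[-0.015,0,0,0,0,0],[-0.015,0,0,0,0,0]]' | grep -E "pos|force"
python3 -m handwheel '[[-0.015,0,0,0,0,0],[-0.015,0,0,0,0,0]]' | grep -E "pos|force"
python3 - <<'E'
from h import *
chain([])
E
```

```text
tool_pos: [0.4583, 0.2361, 0.0976]
wrist_force: [-0.0, 0.1, -1.1]
finger_force: 0.0
tool_pos: [0.4587, 0.2336, 0.0976]
wrist_force: [-0.4, 0.2, -0.0]
finger_force: 0.0
tool_pos: [0.4592, 0.2311, 0.0976]
wrist_force: [-1.0, 1.3, -0.6]
finger_force: 0.6
tool_pos: [0.4597, 0.2279, 0.0976]
wrist_force: [-0.1, 1.4, -0.7]
finger_force: 0.7
t 3.9 tcp [0.4597 0.2279 0.0976] tray 0.1736 0.0002 F [-0.1  1.4 -0.7] w 0.0002 ff 0.7
```

```bash

python3 -m handwheel '[[-0.02,0,0,0,0,0],[-0.04,0,0,0,0,0],[-0.06,0,0,0,0,0],[-0.08,0,0,0,0,0],[-0.1,0,0,0,0,0],[-0.12,0,0,0,0,0],[-0.14,0,0,0,0,0],[-0.16,0,0,0,0,0],[-0.18,0,0,0,0,0],[-0.2,0,0,0,0,0]]' | grep -E "pos|force"
python3 -m handwheel '[[-0.02,0,0,0,0,0],[-0.04,0,0,0,0,0],[-0.06,0,0,0,0,0],[-0.08,0,0,0,0,0],[-0.095,0,0,0,0,0],[-0.105,0,0,0,0,0],[-0.115,0,0,0,0,0],[-0.12,0,0,0,0,0],[-0.12,0,0,0,0,0],[-0.12,0,0,0,0,0]]' | grep -E "pos|force"
python3 - <<'E'
from h import *
import cv2
chain([])
a=viewer.snapshot("top")[240:320,245:365,::-1]
cv2.imwrite("pics/t2.png",cv2.resize(a,None,fx=6,fy=6,interpolation=2))
E
```

```text
tool_pos: [0.4667, 0.1884, 0.0976]
wrist_force: [0.0, 5.0, -1.8]
finger_force: 2.3
tool_pos: [0.4709, 0.1647, 0.0976]
wrist_force: [0.7, 3.9, -2.8]
finger_force: 1.9
t 5.57 tcp [0.4709 0.1647 0.0976] tray 0.1093 0.0001 F [ 0.7  3.9 -2.8] w 0.0007 ff 1.9
```

View pics/t2.png

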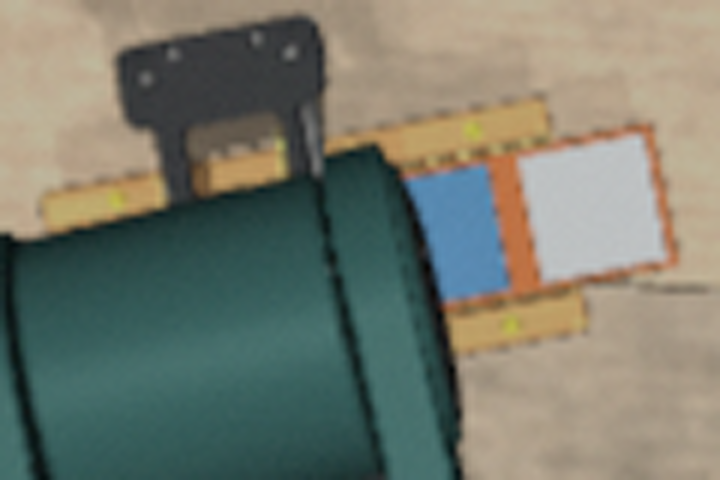

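The tile is flat. Its front edge is at (665,194) and the mouth edge at about (568,214), so it overhangs about 37 mm. I'll add 5 mm and then back off.

```bash

python3 -m handwheel '[[-0.01,0,0,0,0,0],[-0.02,0,0,0,0,0],[-0.027,0,0,0,0,0],[-0.027,0,0,0,0,0],[-0.027,0,0,0,0,0]]' | grep -E "pos|force"
python3 -m handwheel '[[0.04,0,0,0,0,0],[0.08,0,0,0,0,0],[0.13,0,0,0,0,0],[0.18,0,0,0,0,0],[0.23,0,0,0,0,0],[0.28,0,0,0,0,0],[0.33,0,0,0,0,0],[0.38,0,0,0,0,0],[0.43,0,0,0,0,0],[0.48,0,0,0,0,0]]' | grep -E "pos|force"
python3 -m handwheel '[[0.03,0,-0.1,0,0,0],[0.03,0,-0.3,0,0,0],[0.03,0,-0.4,0,0,0],[0.03,0,-0.4,0,0,0]]' -1| grep -E "pos|force"
python3 - <<'E'
from h import *
chain([(tray(.1,0,.18),Y),(tray(-.02,0,.16),Y),(tray(-.02,0,.0615),Y)])
E
```

```text
tool_pos: [0.4718, 0.1598, 0.0976]
wrist_force: [0.6, 4.8, -3.0]
finger_force: 2.3
tool_pos: [0.4551, 0.255, 0.0978]
wrist_force: [0.3, -0.4, 0.4]
finger_force: 0.0
tool_pos: [0.4569, 0.2619, 0.1841]
wrist_force: [0.8, 0.2, 1.3]
finger_force: 0.0
t 7.2 tcp [0.4569 0.2619 0.1841] tray 0.2076 -0.0029 F [0.8 0.2 1.3] w 0.024 ff 0.0
[-0.538 -0.015  0.019] [ 0.021 -0.004  0.001]
[-0.6  0.   0.1] [0. 0. 0.]
[ 0.    -0.     0.492] [0. 0. 0.]
```

```bash

python3 -m handwheel '[[-0.54,-0.015,0.02,0.02,0,0],[-0.54,-0.015,0.02,0.02,0,0],[-0.54,-0.015,0.02,0.02,0,0],[-0.54,-0.015,0.02,0.02,0,0],[-0.54,-0.015,0.02,0.02,0,0]]' | grep -E "pos|force"
python3 -m handwheel '[[-0.6,0,0,0,0,0],[-0.6,0,0.05,0,0,0],[-0.6,0,0.1,0,0,0],[-0.6,0,0.1,0,0,0],[-0.6,0,0.1,0,0,0],[-0.6,0,0.1,0,0,0]]' | grep -E "pos|force"
python3 - <<'E'
from h import *
import cv2
chain([(tray(-.021,0,.0615),Y)])
c=viewer.calibration("wrist")
cv2.imwrite("pics/w2.png",viewer.snapshot("wrist")[:,:,::-1])
for q in [tray(-.043,.028,.069),tray(-.043,-.028,.069),tray(.077,.028,.069),tray(.077,-.028,.069),tray(0,.046,.076),tray(0,-.046,.076),tray(-.021,.047,.0615),tray(-.021,-.047,.0615)]:
    k=c["R"]@q+c["t"];print((k[0]/k[2]*c["fx"]+c["cx"]).round(),(k[1]/k[2]*c["fy"]+c["cy"]).round())
E
```

```text
tool_pos: [0.4696, 0.1525, 0.1728]
wrist_force: [-1.0, 0.9, -0.4]
finger_force: 0.0
tool_pos: [0.4904, 0.0364, 0.1534]
wrist_force: [0.6, -0.8, -0.0]
finger_force: 0.0
t 8.12 tcp [0.4904 0.0364 0.1534] tray -0.0203 0.0032 F [ 0.6 -0.8 -0. ] w 0.0934 ff 0.0
[-0.004  0.021  0.459] [-0.021 -0.002  0.002]
287.0 274.0
356.0 274.0
283.0 116.0
362.0 116.0
261.0 223.0
383.0 224.0
264.0 245.0
380.0 245.0
```

View pics/w2.png

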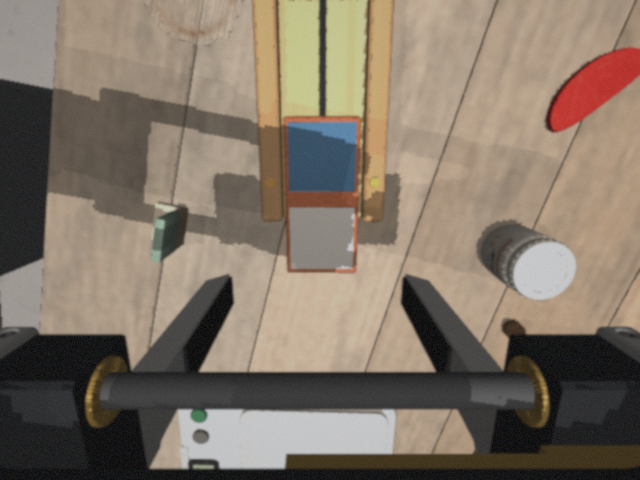

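The tile's front corners are at (288,271) and (357,271), within 2 mm of prediction. It is straight, and the fingers straddle it. I'll descend and pinch.

```bash

python3 -m handwheel '[[0,0.021,0.15,-0.02,0,0],[0,0.021,0.3,-0.02,0,0],[0,0.021,0.4,-0.02,0,0],[0,0.021,0.44,-0.02,0,0],[0,0.021,0.45,-0.02,0,0],[0,0.021,0.455,-0.02,0,0],[0,0.021,0.455,-0.02,0,0]]' | grep -E "pos|rot|force"
python3 - <<'E'
from h import *
chain([(tray(-.02,0,.0615),Y)])
E
```

```text
tool_pos: [0.4949, 0.0362, 0.0643]
ee_rot: [3.139, 0.001, 1.746]
wrist_force: [-0.9, 0.1, 0.3]
finger_force: 0.0
t 8.75 tcp [0.4949 0.0362 0.0643] tray -0.0213 -0.0012 F [-0.9  0.1  0.3] w 0.0942 ff 0.0
[ 0.007 -0.006  0.014] [0.006 0.001 0.002]
```

```bash

python3 -m handwheel '[[0.005,-0.005,0.014,0,0,0],[0.005,-0.005,0.014,0,0,0],[0.005,-0.005,0.014,0,0,0]]' | grep -E "pos|rot|force"
python3 -m handwheel '[[0,0,0,0,0,0],[0,0,0,0,0,0],[0,0,0,0,0,0],[0,0,0,0,0,0],[0,0,0,0,0,0],[0,0,0,0,0,0],[0,0,0,0,0,0],[0,0,0,0,0,0]]' 1
python3 -m handwheel '[[0,0,-0.02,0,0,0],[0,0,-0.05,0,0,0],[0,0,-0.08,0,0,0],[0,0,-0.11,0,0,0],[0,0,-0.14,0,0,0],[0,0,-0.17,0,0,0],[0,0,-0.2,0,0,0],[0,0,-0.2,0,0,0]]'
python3 - <<'E'
from h import *
import cv2
cv2.imwrite("pics/s3.png",cv2.resize(viewer.snapshot("scene")[180:350,280:480,::-1],None,fx=4,fy=4,interpolation=2)[:600])
o=robot.get_obs()
P=np.array([.530,-.227]); YS=1.723
# tile centre sits 0.036 m ahead of the TCP along tool x
g=P-.036*np.array([np.cos(YS),np.sin(YS)])
print(g)
a=np.array(o["tool_pos"]);b=np.r_[g,.1]
chain([((a+b)/2,YS),(b,YS),(np.r_[g,.05],YS)])
E
```

```text
tool_pos: [0.493, 0.0364, 0.0607]
ee_rot: [3.14, 0.0, 1.745]
wrist_force: [0.4, 0.0, -1.6]
finger_force: 0.0
time: 9.67
tool_pos: [0.4926, 0.0364, 0.0598]
ee_rot: [3.141, 0.0, 1.745]
wrist_force: [0.0, 0.4, -0.9]
width: 0.0555
finger_force: 30.0
time: 10.33
tool_pos: [0.4936, 0.0363, 0.1017]
ee_rot: [3.138, 0.001, 1.745]
wrist_force: [0.1, -0.5, -1.9]
width: 0.0557
finger_force: 30.0
[ 0.5354582  -0.26258382]
t 10.38 tcp [0.4932 0.0364 0.1009] tray -0.0209 0.0004 F [ 0.6 -0.5 -1. ] w 0.0556 ff 30.0
[-0.754 -0.026  0.003] [0.004 0.001 0.042]
[-0.755 -0.009  0.002] [0. 0. 0.]
[ 0.   -0.    0.25] [0. 0. 0.]
```

View pics/s3.png

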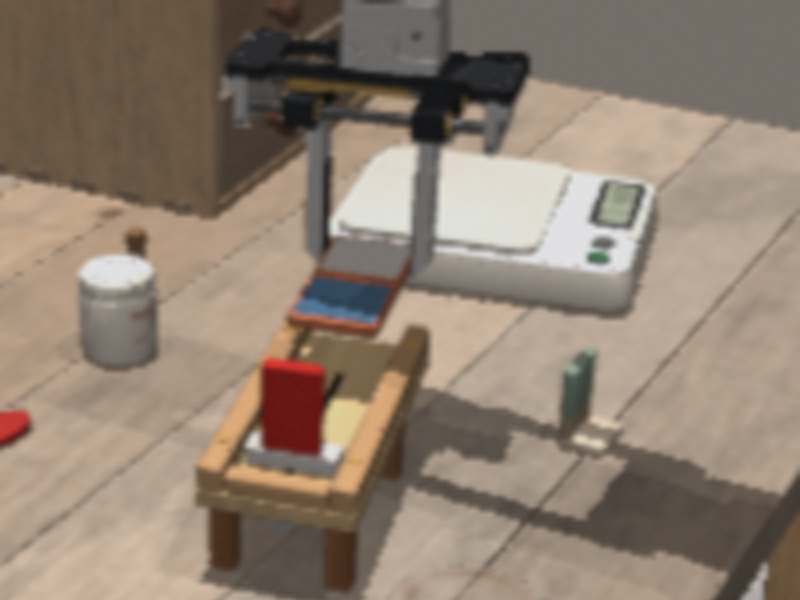

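The tile is held level in the fingers at (350,290), and the slide is back at rest at (295,440). I'll carry the tile to the scale.

```bash

python3 -m handwheel '[[-0.05,0,0,0,0,0],[-0.13,0,0,0,0,0.04],[-0.23,-0.01,0,0,0,0.04],[-0.33,-0.01,0,0,0,0.04],[-0.43,-0.01,0,0,0,0.04],[-0.53,-0.02,0,0,0,0.04],[-0.63,-0.02,0,0,0,0.04],[-0.69,-0.025,0,0,0,0.04],[-0.73,-0.026,0,0,0,0.04],[-0.755,-0.026,0,0,0,0.04]]' | grep -E "pos|width"
python3 -m handwheel '[[-0.05,0,0,0,0,0],[-0.13,0,0,0,0,0],[-0.23,0,0,0,0,0],[-0.33,0,0,0,0,0],[-0.43,-0.01,0,0,0,0],[-0.53,-0.01,0,0,0,0],[-0.63,-0.01,0,0,0,0],[-0.7,-0.01,0,0,0,0],[-0.75,-0.01,0,0,0,0],[-0.755,-0.01,0,0,0,0]]' | grep -E "pos|width"
python3 -m handwheel '[[0,0,0.03,0,0,0],[0,0,0.08,0,0,0],[0,0,0.13,0,0,0],[0,0,0.18,0,0,0],[0,0,0.21,0,0,0],[0,0,0.23,0,0,0],[0,0,0.24,0,0,0],[0,0,0.24,0,0,0]]'
python3 - <<'E'
from h import *
import cv2
chain([(np.r_[.5355,-.2626,.044],1.723)])
cv2.imwrite("pics/s4.png",cv2.resize(viewer.snapshot("scene")[190:290,330:480,::-1],None,fx=5,fy=5,interpolation=2))
E
```

```text
tool_pos: [0.5133, -0.1142, 0.0994]
width: 0.0557
tool_pos: [0.5348, -0.2642, 0.0996]
width: 0.0555
time: 12.72
tool_pos: [0.5344, -0.2625, 0.0512]
ee_rot: [-3.141, -0.001, 1.724]
wrist_force: [0.6, 0.1, -1.8]
width: 0.0556
finger_force: 30.0
t 12.72 tcp [ 0.5344 -0.2625  0.0512] tray -0.3223 0.0117 F [ 0.6  0.1 -1.8] w 0.0556 ff 30.0
[-0.002  0.006  0.036] [-0.002 -0.001  0.002]
```

View pics/s4.png

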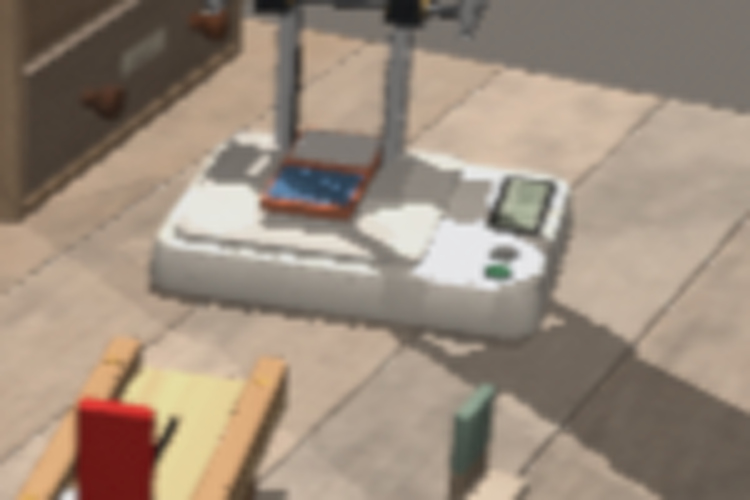

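The tile is level, just above the middle of the plate. I'll lower it gently to contact.

```bash

python3 -m handwheel '[[0,0,0.01,0,0,0],[0,0,0.02,0,0,0],[0,0,0.025,0,0,0],[0,0,0.025,0,0,0]]' | grep -E "pos|wrist"
python3 -m handwheel '[[0,0,0.008,0,0,0],[0,0,0.008,0,0,0]]' | grep -E "pos|wrist"
python3 -m handwheel '[[0,0,0.006,0,0,0],[0,0,0.006,0,0,0]]' | grep -E "pos|wrist"
```

```text
tool_pos: [0.5345, -0.2627, 0.0467]
wrist_force: [-0.1, -0.4, -1.5]
tool_pos: [0.5345, -0.2627, 0.045]
wrist_force: [0.4, -0.9, -1.9]
tool_pos: [0.5345, -0.2627, 0.0438]
wrist_force: [-0.7, 0.9, -2.1]
```

```bash

for k in 1; do python3 -m handwheel '[[0,0,0.005,0,0,0],[0,0,0.005,0,0,0]]' | grep -E "pos|wrist"; done
python3 -m handwheel '[[0,0,0.004,0,0,0],[0,0,0.004,0,0,0]]' | grep -E "pos|wrist"
```

```text
tool_pos: [0.5346, -0.2627, 0.0429]
wrist_force: [0.3, 1.0, -1.8]
tool_pos: [0.5346, -0.2628, 0.0428]
wrist_force: [-1.7, 1.1, 1.2]
```

```bash

python3 -m handwheel '[[0,0,0,0,0,0],[0,0,0,0,0,0],[0,0,0,0,0,0],[0,0,-0.005,0,0,0],[0,0,-0.005,0,0,0],[0,0,-0.005,0,0,0],[0,0,-0.005,0,0,0]]' -1
python3 -m handwheel '[[0,0,-0.05,0,0,0],[0,0,-0.2,0,0,0],[0,0,-0.4,0,0,0],[0,0,-0.6,0,0,0],[-0.2,0,-0.7,0,0,0],[-0.4,0,-0.7,0,0,0],[-0.6,0,-0.7,0,0,0],[-0.8,0,-0.7,0,0,0],[-0.8,0,-0.7,0,0,0],[-0.8,0,-0.7,0,0,0]]'
python3 - <<'E'
from h import *
import cv2
t=cv2.resize(viewer.snapshot("top")[190:320,240:520,::-1],(800,371),interpolation=2)
cv2.imwrite("pics/f.png",t); chain([])
E
```

```text
time: 14.35
tool_pos: [0.5343, -0.2627, 0.0429]
ee_rot: [-3.141, -0.0, 1.724]
wrist_force: [0.6, -0.1, -0.3]
width: 0.0935
finger_force: 0.0
time: 15.18
tool_pos: [0.5583, -0.4228, 0.1815]
ee_rot: [-3.14, -0.002, 1.721]
wrist_force: [-0.1, -0.2, -0.5]
width: 0.0938
finger_force: 0.0
t 15.23 tcp [ 0.5587 -0.4212  0.1826] tray -0.4829 0.0152 F [-0.3  0.7 -0.2] w 0.0941 ff 0.0
```

View pics/f.png

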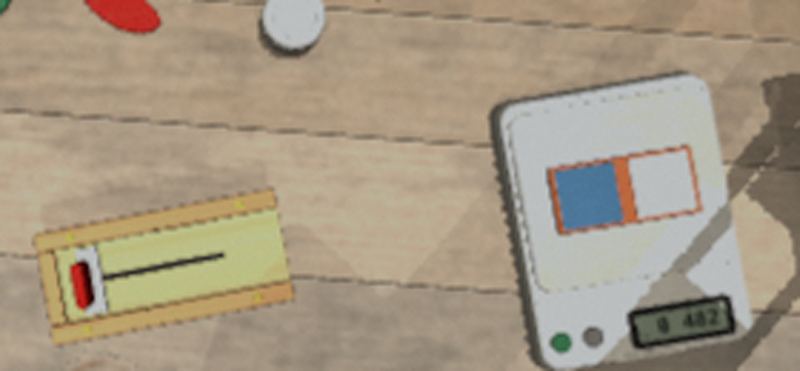

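The tile lies flat with its centre at about (624,190), in the middle of the plate. The slide is home at (83,285), and the jar hasn't moved.

```bash
python3 -c "
from bench import robot
print(robot.close_job())"
```

```text
the job is handed in; nothing more can be done
None
```

The tile is on the scale, flat and released near the middle of the steel plate, with the slide sprung back and nothing else disturbed that I could see; I handed the job in at about 15 s, but no verdict was shown.

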